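# Pack two cool mailers with ointment carton and temperature logger

### The arm

A 6-joint arm with a two-finger parallel gripper is mounted at the origin on the work surface; the furniture and walls round the work are solid. World frame = base frame: x ahead of the robot, y to its left, z up, the work surface at z = 0. Lengths are in mm, angles in degrees, forces in N, time in s.
With the tool pointing down it reaches from about 300 to 850 mm from the base axis. Payload 4.2 kg.
Tool frame: the origin (TCP) lies midway between the tips of the shut fingers; the grasp point (between the pads) lies 19 mm behind it (pinch_z is the distance from the TCP to the grasp point, in mm); z points along the fingers, y is the line along which they close (so a half turn about z gives the same grasp; the last joint's range is limited). The gripper opens to 91 mm and grips with 3 to 60 N. Pads are 32 mm wide; open, the fingers measure 118 mm over their backs; the gripper's body (76 mm by 178 mm) begins 60 mm behind the grasp point.
Start: joints at [-76.375, 18.312, 89.639, -0, 72.044, -1.146], TCP at [146.601, -556.014, 213.976] pointing down, gripper open.
Joint ranges: [-177.97, 177.97], [-48.28, 115.42], [12.27, 149.76], [-77.06, 257.06], [2.81, 150.46], [-146.56, 146.56]. Speed limits (degrees/s): [147.25, 147.25, 180, 180, 180, 180].

### API

Orientations are given as [roll, pitch, yaw] about the fixed x, y, z axes, in that order (R = Rz(yaw) Ry(pitch) Rx(roll)).
In Python, from workcell import * gives the robot as it stands.
- The arm moves only by the tool step_arm, never from a script. Its argument "steps" is a list of rows, each a list of 7 numbers: the turn, a rotation vector about the tool's x, y, z in degrees, then the shift along the tool's x, y, z in mm, then the opening, from 0 (shut) to 1 (fully open). In form: [[rx, ry, rz, x, y, z, hand], ...]. A call has exactly 8 rows; each row shifts and turns the commanded pose from where the row before left it, along the tool's axes as they then stand; what a row does not reach is not made up. A row lasts 1/8 s, in which the tool goes at most 62.5 mm and 10.7 degrees, less where a joint would pass 70% of its speed; a pose out of reach is approached as far as the arm can. A call is refused whole if a number of a shift passes 62.5 or a number of a turn 10.7, either way. A call with a gripper value outside its range is refused whole. The fingers move at their own pace and stop on an object; "force" is the grip in N (left out, the last holds). Time passes only in rows, so rows that do not move let the fingers close, or fill a call up. It gives the time, the measured TCP pose, the force, the opening and the grip force at its end, in the units of the state.
- state(): the state, without advancing time (a new reading comes with each control period).
- grab_frame(name): name is "side" or "top" or "wrist"; returns a dict with "image" (400x640x3 uint8, blue, green, red), "fovy" (degrees; the focal length in pixels is half the picture's height over the tangent of half this angle, whatever the lens; pixels are square), "cx", "cy" (the principal point, pixels), "origin" and "rotation" of the camera in the world; the wrist camera has in their place "tool_from_camera" (4x4, takes a point from camera to tool coordinates, whose origin is the TCP and whose axes are the flange's). Camera axes: x right, y down, z forward; pixel columns grow to the right and rows downward; lengths in mm; the calibration is good to about 2 mm. A picture is of the moment at which its call begins: read the wrist's pose just before it. There is no depth.
- job_done(): hands the job in; it is judged then, once.
The state is a dict: "time_s": time; "qpos": joint angles; "qvel": joint speeds; "effort": joint torques, N m; "ee_pos": TCP position; "ee_rot": TCP orientation; "force": force on the tool from outside, world axes, zero at the start; "torque": the same for the moment, N m; "gripper_width": finger opening in mm; "gripper_force": force on a finger pad.
Only numpy, scipy, OpenCV 4.12 (cv2) and the standard library are available. Lean on these libraries where they do the work, as an engineer would, in place of code of your own. Each camera call takes 0.05 s, during which the arm holds its last target. There are 200 camera calls.

### The job

Pack the two open cool mailers: lay the ointment carton with the sticker of the label's colour flat in the long pocket of each, and only then pull the temperature logger with the cap of that colour out of the foam case and stand it, foot down, fully home in the same mailer's well. In each mailer the carton goes in before the logger, as the logger is always the last thing packed. The dark-blue carton and logger are not shipped today: leave them where they are.

Things in the scene. Friction and masses are not known exactly. Their poses are not given: they have to be found in the camera images.
- carton_orange: sealed ointment carton lying flat, 99 x 31 x 26 mm (x, y, z), 45 g, white printed carton with a plain orange temperature-band sticker, 26 x 27 mm, on its top (30 mm from the centre towards +x); origin at the centre of its underside, x along its length, z up; grasp across its 31 mm width. 
- carton_teal: sealed ointment carton lying flat, 99 x 31 x 26 mm (x, y, z), 45 g, white printed carton with a plain teal temperature-band sticker, 26 x 27 mm, on its top (30 mm from the centre towards +x); origin at the centre of its underside, x along its length, z up; grasp across its 31 mm width. 
- carton_blue: sealed ointment carton lying flat, 99 x 31 x 26 mm (x, y, z), 45 g, white printed carton with a plain dark blue temperature-band sticker, 26 x 27 mm, on its top (30 mm from the centre towards +x); origin at the centre of its underside, x along its length, z up; grasp across its 31 mm width. 
- logger_orange: temperature logger, round upright stick 74 mm long, 35 g: white body 16 mm across (lowest 42 mm, chamfered foot), then a ribbed orange cap 21 mm across; origin at the centre of its foot, z up along it. Starts in a cutout of the foam case, foot 4 mm above the table, only the cap out of the foam, held by a friction fit of up to about 10 N: pull straight up by the cap, free after 40 mm. 
- logger_teal: temperature logger, round upright stick 74 mm long, 35 g: white body 16 mm across (lowest 42 mm, chamfered foot), then a ribbed teal cap 21 mm across; origin at the centre of its foot, z up along it. Starts in a cutout of the foam case, foot 4 mm above the table, only the cap out of the foam, held by a friction fit of up to about 10 N: pull straight up by the cap, free after 40 mm. 
- logger_blue: temperature logger, round upright stick 74 mm long, 35 g: white body 16 mm across (lowest 42 mm, chamfered foot), then a ribbed dark blue cap 21 mm across; origin at the centre of its foot, z up along it. Starts in a cutout of the foam case, foot 4 mm above the table, only the cap out of the foam, held by a friction fit of up to about 10 N: pull straight up by the cap, free after 40 mm. 
- mailer_orange: fixed cool mailer, kraft, 214 x 116 x 48 mm, white foam top at z 46 mm, orange labels; origin: centre of underside, x along length. Pocket 112 x 44 mm at x +29, y 0 mm, floor z 30; finger scoops at its mid-length, 44 mm wide in x, out to y +-47 mm, same floor. Well at x -74, y 0 mm: 20 mm square, floor z 4, mouth flared to 44 mm square over the top 16 mm; a logger's cap stays above the foam.
- mailer_teal: fixed cool mailer, kraft, 214 x 116 x 48 mm, white foam top at z 46 mm, teal labels; origin: centre of underside, x along length. Pocket 112 x 44 mm at x +29, y 0 mm, floor z 30; finger scoops at its mid-length, 44 mm wide in x, out to y +-47 mm, same floor. Well at x -74, y 0 mm: 20 mm square, floor z 4, mouth flared to 44 mm square over the top 16 mm; a logger's cap stays above the foam.
- logger_case: open black hard case, fixed, 90 (x) x 190 (y) mm, rim z 46 mm, grey foam top z 44 mm; its lid, 22 mm high, lies folded flat at its +x side. Origin: centre of the underside of the lower half. Three cutouts at x 0, y -60, 0 and +60 mm hold the loggers in any order. Closing the gripper along the case's x leaves free room on both sides of a cap.
Not all that is in view belongs to the job. Leave any pink look-alike of the carton_teal alone.

How it is judged (in metres and radians):
On the way, in this order (a step that is already met when the one before it is completed fails the run):
1. the orange and the teal carton each lie flat in the pocket of the mailer of their colour, while not both loggers are in their wells yet (x of carton_orange in the frame of mailer_orange between 0.017 and 0.041 m and y of carton_orange in the frame of mailer_orange between -0.012 and 0.012 m and z of carton_orange in the frame of mailer_orange between 0.025 and 0.036 m and angle between each of carton_orange, carton_teal's own z axis and vertical below 0.15 rad and angle between the x axis of carton_orange and the x axis of mailer_orange, either way round below 0.25 rad and x of carton_teal in the frame of mailer_teal between 0.017 and 0.041 m and y of carton_teal in the frame of mailer_teal between -0.012 and 0.012 m and z of carton_teal in the frame of mailer_teal between 0.025 and 0.036 m and angle between the x axis of carton_teal and the x axis of mailer_teal, either way round below 0.25 rad), for 0.2 s.
2. the orange and the teal logger stand in the wells of the mailers of their colour (x of logger_orange in the frame of mailer_orange between -0.086 and -0.062 m and y of logger_orange in the frame of mailer_orange between -0.012 and 0.012 m and z of logger_orange in the frame of mailer_orange below 0.012 m and angle between each of logger_orange, logger_teal's own z axis and vertical below 0.25 rad and x of logger_teal in the frame of mailer_teal between -0.086 and -0.062 m and y of logger_teal in the frame of mailer_teal between -0.012 and 0.012 m and z of logger_teal in the frame of mailer_teal below 0.012 m), for 0.2 s.
At the end, for the whole second after the job is handed in: Orange and teal carton flat on the pocket floor of their colour's mailer (12 mm of centre, 0.25 rad); their loggers upright (0.25 rad) in the same mailers' wells, within 12 mm of centre, foot under 12 mm high; all at rest; blue carton within 15 mm, blue logger 8 mm of start (all of step 1 and all of step 2 and linear speed of each of carton_orange, carton_teal, logger_orange, logger_teal below 0.02 m/s and distance of carton_blue from where it was at the start of the episode below 0.015 m and distance of logger_blue from where it was at the start of the episode below 0.008 m); the robot touches nothing.
It fails at once if the orange logger stands in its mailer's well while the orange carton is not in that mailer (x of logger_orange in the frame of mailer_orange between -0.086 and -0.062 m and y of logger_orange in the frame of mailer_orange between -0.012 and 0.012 m and z of logger_orange in the frame of mailer_orange below 0.012 m and angle between logger_orange's own z axis and vertical below 0.25 rad and not (x of carton_orange in the frame of mailer_orange between 0.017 and 0.041 m and y of carton_orange in the frame of mailer_orange between -0.012 and 0.012 m and z of carton_orange in the frame of mailer_orange between 0.025 and 0.036 m and angle between carton_orange's own z axis and vertical below 0.15 rad and angle between the x axis of carton_orange and the x axis of mailer_orange, either way round below 0.25 rad)).
It fails at once if the teal logger stands in its mailer's well while the teal carton is not in that mailer (x of logger_teal in the frame of mailer_teal between -0.086 and -0.062 m and y of logger_teal in the frame of mailer_teal between -0.012 and 0.012 m and z of logger_teal in the frame of mailer_teal below 0.012 m and angle between logger_teal's own z axis and vertical below 0.25 rad and not (x of carton_teal in the frame of mailer_teal between 0.017 and 0.041 m and y of carton_teal in the frame of mailer_teal between -0.012 and 0.012 m and z of carton_teal in the frame of mailer_teal between 0.025 and 0.036 m and angle between carton_teal's own z axis and vertical below 0.15 rad and angle between the x axis of carton_teal and the x axis of mailer_teal, either way round below 0.25 rad)).
It fails at once if the blue carton is displaced by more than 15 mm (distance of carton_blue from where it was at the start of the episode above 0.015 m).
It fails at once if the blue logger is displaced by more than 8 mm (distance of logger_blue from where it was at the start of the episode above 0.008 m).
It also fails if it takes over 109 s, if anything falls off the work surface, if the arm or the gripper's body presses on something with over 40 N, if the wrist force passes 120 N, or if a joint passes its speed limit or range.

## Working session

There is one attempt and no reset: what is moved stays moved. The work goes in short steps, Python scripts to look and compute and a tool call to move; the robot and the scene stay as the last step left them, time stands still between calls to the robot, and variables do not carry over. Pictures are saved under pics/ and viewed, at most 14 in all, crops included, and the job is handed in when it is done.

Besides the shell and the picture viewer there is one more tool, called as name([rows], argument=value, ...), one row to a line, values as JSON. step_arm: Moves the arm, as the interface text tells. Its arguments: {"type":"object","properties":{"steps":{"type":"array","items":{"type":"array","items":{"type":"number"}}},"force":{"type":"number"}},"required":["steps"]}

```bash
mkdir -p pics; cat > h.py <<'E'
from workcell import *
import numpy as np, cv2, pickle
def shot(n,f):
    s=state(); g=grab_frame(n); cv2.imwrite(f'pics/{f}.png',g['image']); pickle.dump((s,g),open(f'pics/{f}.pkl','wb')); return s,g
def Rrpy(r):
    from scipy.spatial.transform import Rotation as R
    return R.from_euler('xyz',r,degrees=True).as_matrix()
def cam(f):
    s,g=pickle.load(open(f'pics/{f}.pkl','rb'))
    if 'origin' in g: return g,np.array(g['origin']),np.array(g['rotation'])
    T=np.array(g['tool_from_camera']); R=Rrpy(s['ee_rot'])
    return g,R@T[:3,3]+np.array(s['ee_pos']),R@T[:3,:3]
def pt(f,u,v,z):
    g,o,R=cam(f); F=200/np.tan(np.radians(g['fovy']/2))
    d=R@np.array([(u-g['cx'])/F,(v-g['cy'])/F,1]); return (o+d*(z-o[2])/d[2]).round(1)
E
python3 - <<'E'
from h import *
s,g=shot('top','top0'); print(s); print({k:v for k,v in g.items() if k!='image'})
s,g=shot('side','side0'); print({k:v for k,v in g.items() if k!='image'})
E
```

```text
{'time_s': 0.0, 'qpos': array([-7.63765257e+01,  1.83494828e+01,  8.97053142e+01, -1.49565530e-03,
        7.20424255e+01, -1.14661248e+00]), 'qvel': array([ 0.06388671, -0.01730801, -0.02814794, -0.04238921, -0.09667307,
       -0.02326423]), 'effort': array([-1.90973983e-04, -4.12463593e+01, -2.31972492e+01,  7.26050092e-02,
        4.55481070e-02, -1.38487308e-04]), 'ee_pos': array([ 146.4611292 , -555.52580117,  213.14930237]), 'ee_rot': array([-1.79902769e+02, -5.23774726e-04,  1.47705487e+01]), 'force': array([0.58507345, 0.53612335, 0.15025585]), 'torque': array([ 0.0061166 ,  0.008389  , -0.03570025]), 'gripper_force': 0.0, 'gripper_width': 90.9666664670115}
{'fovy': 48.20889210203514, 'cx': 321.9011923434634, 'cy': 201.95961017301894, 'origin': array([ 154.46743928,   30.38564298, 1495.11277554]), 'rotation': array([-169.0192983 ,   -0.93981521,  -89.51683178])}
{'fovy': 48.027870424303494, 'cx': 318.36360330519, 'cy': 199.92245821896444, 'origin': array([ 255.39444151, -911.58800395,  728.8773748 ]), 'rotation': array([-126.86143726,    0.94153334,  -10.14158471])}
```

View pics/top0.png

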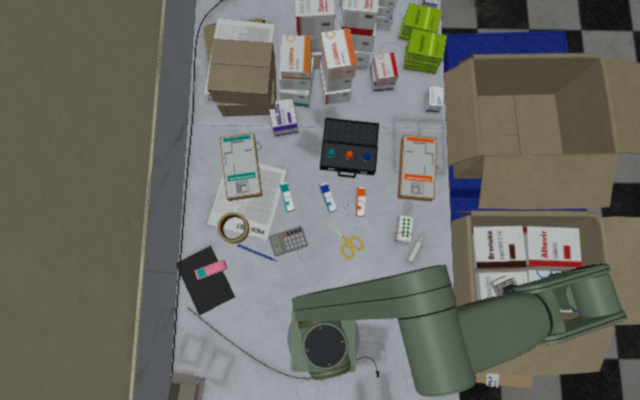

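View pics/side0.png

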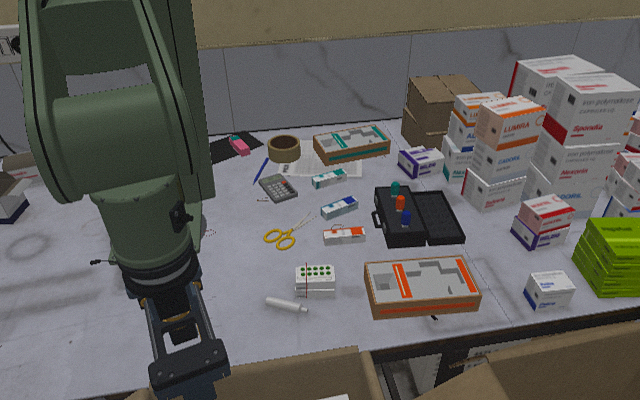

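The top view shows +x up and +y left. The teal mailer is at (240,167), the orange mailer at (417,167) and the case at (349,148). The cartons are teal (288,197), blue (328,198) and orange (361,201); the pink look-alike is at (210,268). I'll enlarge this area.

```bash
sed -i "s/np.array(g\['rotation'\])/Rrpy(g['rotation'])/" h.py
python3 - <<'E'
from h import *
im=cv2.imread('pics/top0.png')[115:225,210:450]
cv2.imwrite('pics/c1.png',cv2.resize(im,None,fx=3.3,fy=3.3,interpolation=cv2.INTER_CUBIC))
g,o,R=cam('top0');print(o,R)
for n,u,v,z in [('tealM',240,167,46),('orM',417,167,46),('case',349,160,46),('cT',288,197,26),('cB',328,198,26),('cO',361,201,26)]: print(n,pt('top0',u,v,z))
E
```

```text
[ 154.46743928   30.38564298 1495.11277554] [[ 0.00843164 -0.98163014  0.19060736]
 [-0.99982992 -0.01140252 -0.014495  ]
 [ 0.01640213 -0.19045273 -0.98155933]]
tealM [551.7 283.8  46. ]
orM [ 559.4 -310.1   46. ]
case [580.9 -81.1  46. ]
cT [455.4 122.5  26. ]
cB [453.5 -11.7  26. ]
cO [ 444.6 -122.5   26. ]
```

View pics/c1.png

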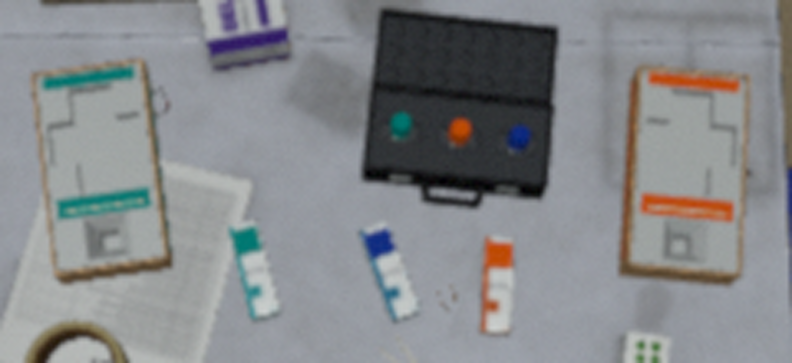

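step_arm([
  [0,0,0,40,-34.4,-8.7,1],
  [0,0,0,40,-34.4,-8.7,1],
  [0,0,0,40,-34.4,-8.7,1],
  [0,0,0,40,-34.4,-8.7,1],
  [0,0,0,40,-34.4,-8.7,1],
  [0,0,0,40,-34.4,-8.7,1],
  [0,0,0,40,-34.4,-8.7,1],
  [0,0,0,40,-34.4,-8.7,1],
])

```text
time_s: 1.1
ee_pos: [386.4, -206.7, 283.6]
ee_rot: [180.0, 0.0, 14.8]
force: [1.0, 1.2, 0.4]
gripper_width: 91.3
gripper_force: 0.0
```

step_arm([
  [0,0,0,30,-34.4,-8.7,1],
  [0,0,0,10,-34.4,-8.7,1],
  [0,0,7,0,0,0,1],
  [0,0,7,0,0,0,1],
  [0,0,0,0,0,0,1],
  [0,0,0,0,0,0,1],
  [0,0,0,0,0,0,1],
  [0,0,0,0,0,0,1],
])

```text
time_s: 2.1
ee_pos: [407.0, -131.7, 300.9]
ee_rot: [180.0, 0.0, 0.8]
force: [0.4, 0.2, -0.7]
gripper_width: 91.4
gripper_force: 0.0
```

```bash
python3 - <<'E'
from h import *
s,g=shot('wrist','w1'); print(s['ee_pos'],s['ee_rot'],s['qpos'],s['time_s']); print(g['fovy'],g['cx'],g['cy'],np.round(g['tool_from_camera'],2))
E
```

```text
[ 406.96436959 -131.69850009  300.91620429] [1.79997226e+02 6.38742031e-04 7.81491161e-01] [-1.94705779e+01  2.01495550e+00  9.76929430e+01 -2.86486714e-03
  8.02917404e+01  6.97484140e+01] 2.1
69.24608987975273 314.82090707288637 200.62731861754787 [[  -0.     -0.96   -0.27   77.73]
 [   1.     -0.      0.      0.48]
 [  -0.     -0.27    0.96 -171.69]
 [   0.      0.      0.      1.  ]]
```

View pics/w1.png

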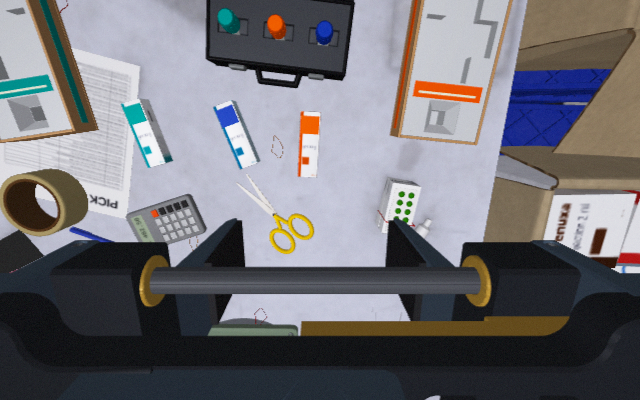

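The wrist view shows the cartons (teal (147,133), blue (236,134), orange (309,144)), the cap tops (teal (227,18), orange (275,23), blue (323,30)) and the orange mailer's low end. I'll crop for corners.

```bash
python3 - <<'E'
from h import *
im=cv2.imread('pics/w1.png')[90:190,110:340]
cv2.imwrite('pics/c2.png',cv2.resize(im,None,fx=3.4,fy=3.4,interpolation=cv2.INTER_CUBIC))
E
```

```text
(no output)
```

View pics/c2.png

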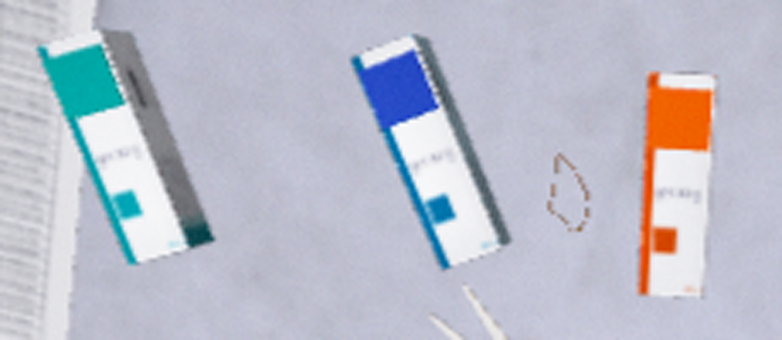

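```bash
python3 - <<'E'
from h import *
for n,c in dict(orange=[(649,73),(715,75),(703,296),(639,294)],teal=[(38,45),(103,30),(187,246),(133,264)],blue=[(352,57),(414,36),(498,243),(444,268)]).items():
    P=np.array([pt('w1',110+x/3.4,90+y/3.4,26)[:2] for x,y in c]); m=P.mean(0); d=P[0]+P[1]-P[2]-P[3]
    print(n,m,np.degrees(np.arctan2(d[1],d[0])),np.linalg.norm(d)/2,np.linalg.norm(P[0]-P[1]),np.linalg.norm(P[3]-P[2]))
for n,u,v in [('t',227,18),('o',275,23),('b',323,30)]: print(n,pt('w1',u,v,76))
for u,v in [(391,134),(475,144),(428,121),(454,126)]: print(pt('w1',u,v,46))
E
```

```text
orange [ 445.65  -123.225] -2.4397715857831273 97.48837110137804 28.60437029546359 29.50423698386386
teal [459.125 124.4  ] 15.376963758830794 96.91951557864905 29.621951319924882 27.100737997331358
blue [458.975 -13.25 ] 20.3708375020007 95.95083376396475 28.714108030722453 27.73535649671731
t [600.2 -24.1  76. ]
o [595.6 -81.9  76. ]
b [ 588.8 -140.2   76. ]
[ 464.9 -241.4   46. ]
[ 452.3 -364.6   46. ]
[ 483.6 -292.5   46. ]
[ 477.2 -330.5   46. ]
```

step_arm([
  [0,0,3.2,0,0,0,1],
  [0,0,0,15,-5,45,0.8],
  [0,0,0,15,-5.1,45,0.8],
  [0,0,0,8.3,0,50,0.8],
  [0,0,0,0,0,50,0.8],
  [0,0,0,0,0,50,0.8],
  [0,0,0,0,0,35,0.8],
  [0,0,0,0,0,12,0.8],
], force=20)

```text
time_s: 3.15
ee_pos: [444.5, -122.8, 12.2]
ee_rot: [-180.0, 0.2, -2.4]
force: [0.5, 0.9, 1.5]
gripper_width: 72.9
gripper_force: 0.0
```

step_arm([
  [0,0,0,0,0,7,0.8],
  [0,0,0,0,0,0,0],
  [0,0,0,0,0,0,0],
  [0,0,0,0,0,0,0],
  [0,0,0,0,0,0,0],
  [0,0,0,0,0,0,0],
  [0,0,0,0,0,-5,0],
  [0,0,0,0,0,-30,0],
])

```text
time_s: 4.15
ee_pos: [444.2, -122.7, 41.1]
ee_rot: [-179.9, 0.3, -2.4]
force: [0.8, -0.5, -0.6]
gripper_width: 30.6
gripper_force: 20.0
```

step_arm([
  [0,0,0,0,0,-50,0],
  [0,0,0,0,0,-50,0],
  [0,0,0,9,35,-45,0],
  [0,0,0,9,35,-45,0],
  [0,0,0,9,35,-45,0],
  [0,0,0,9,35,-45,0],
  [0,0,0,7,25,0,0],
  [0,0,3.4,0,0,0,0],
])

```text
time_s: 5.15
ee_pos: [481.7, -291.5, 322.0]
ee_rot: [180.0, -0.0, -6.0]
force: [-0.6, 0.1, -1.0]
gripper_width: 30.6
gripper_force: 20.0
```

```bash
python3 - <<'E'
from h import *
s,g=shot('wrist','w2'); print(s['ee_pos'],s['ee_rot'],s['qvel'].round(1))
s,g=shot('wrist','w3'); print(s['ee_pos'],s['ee_rot'],s['qvel'].round(1))
E
```

```text
[ 481.73176655 -291.538565    321.99948026] [ 1.79965747e+02 -1.25087409e-02 -6.04445623e+00] [ 1.2 -0.7  2.2  0.8  0.5 27.9]
[ 481.45435192 -290.64663471  321.75672948] [-1.79993368e+02  3.06255736e-02 -6.08717899e+00] [ 0.9 -0.5  1.1  0.1  0.1 -5.3]
```

View pics/w3.png

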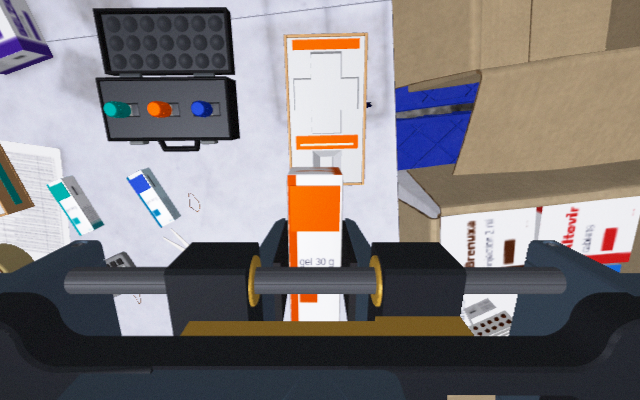

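The orange mailer is fully seen: top edge at (285..367,34), bottom edge at about y=184, well around (326,160). I'll enlarge the mailer and the case together.

```bash
python3 - <<'E'
from h import *
im=cv2.imread('pics/w3.png')[25:190,90:380]
cv2.imwrite('pics/c3.png',cv2.resize(im,None,fx=2.75,fy=2.75,interpolation=cv2.INTER_CUBIC))
E
```

```text
(no output)
```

View pics/c3.png

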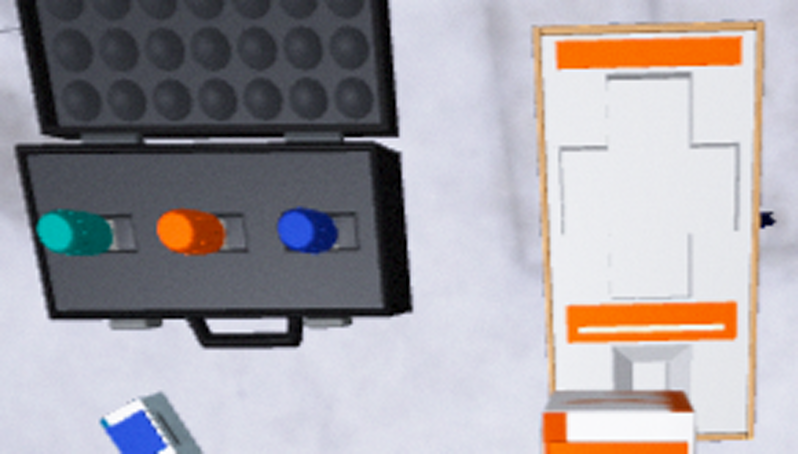

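```bash
cat >> h.py <<'E'
def P(f,c,s,o,z): return np.array([pt(f,o[0]+x/s,o[1]+y/s,z)[:2] for x,y in c])
def ang(d): return round(float(np.degrees(np.arctan2(d[1],d[0]))),2)
E
python3 - <<'E'
from h import *
a=(2.75,(90,25))
p=P('w3',[(607,76),(691,73),(690,297),(609,297)],*a,46); d=p[0]+p[1]-p[2]-p[3]
print('pocket',p.mean(0),ang(d),np.linalg.norm(d)/2,np.linalg.norm(p[0]-p[1]),np.linalg.norm(p[2]-p[3]))
o=P('w3',[(534,28),(763,23),(752,437)],*a,48); print(o,ang(o[1]-o[2]),ang(o[0]-o[1])-90,np.linalg.norm(o[1]-o[2]),np.linalg.norm(o[0]-o[1]),'centre',(o[0]+o[2])/2)
print('well',P('w3',[(613,346),(691,346)],*a,46))
print('caps',P('w3',[(57,233),(176,231),(297,230)],*a,77))
E
```

```text
pocket [ 591.15  -319.775] -5.37 110.58540816943258 42.819738439182444 44.45986954546761
[[ 672.9 -269.7]
 [ 663.  -383.7]
 [ 452.2 -365.3]] -4.99 -4.959999999999994 211.60151228193055 114.42906099413733 centre [ 562.55 -317.5 ]
well [[ 511.8 -291.8]
 [ 507.2 -335. ]]
caps [[ 600.1  -22.8]
 [ 594.7  -82. ]
 [ 588.8 -142. ]]
```

step_arm([
  [0,0,-1,0,0,0,0],
  [0,0,0,40,7,20,0],
  [0,0,0,40,7,40,0],
  [0,0,0,30.7,5.5,50,0],
  [0,0,0,0,0,50,0],
  [0,0,0,0,0,50,0],
  [0,0,0,0,0,22,0],
  [0,0,0,0,0,0,0],
])

```text
time_s: 6.25
ee_pos: [589.1, -317.4, 87.8]
ee_rot: [-179.9, 0.3, -4.7]
force: [-0.7, 0.5, -0.1]
gripper_width: 30.5
gripper_force: 20.0
```

step_arm([
  [0,0,0,1,1.5,15,0],
  [0,0,0,0,0,15,0],
  [0,0,0,0,0,8,0],
  [0,0,0,0,0,8,0],
  [0,0,0,0,0,3,0],
  [0,0,0,0,0,2,0],
  [0,0,0,0,0,0,0],
  [0,0,0,0,0,0,0],
])

```text
time_s: 7.25
ee_pos: [591.4, -320.3, 39.3]
ee_rot: [180.0, -0.0, -4.8]
force: [0.0, -0.3, -0.3]
gripper_width: 30.8
gripper_force: 20.0
```

step_arm([
  [0,0,0,-1,0,2.5,0],
  [0,0,0,0,0,1,0],
  [0,0,0,0,0,0,0.52],
  [0,0,0,0,0,0,0.52],
  [0,0,0,0,0,0,0.52],
  [0,0,0,0,0,-20,0.52],
  [0,0,0,0,0,-50,0.52],
  [0,0,0,0,0,-50,0.52],
])

```text
time_s: 8.25
ee_pos: [589.9, -319.9, 156.1]
ee_rot: [-180.0, 0.1, -4.8]
force: [0.1, -0.6, 0.6]
gripper_width: 48.0
gripper_force: 0.0
```

step_arm([
  [0,0,0,-10,-40,-40,0.8],
  [0,0,0,-10,-50,-40,0.8],
  [0,0,0,-10,-50,-40,0.8],
  [0,0,0,-10,-50,-40,0.8],
  [0,0,0,-10,-50,0,0.8],
  [0,0,0,-10,-50,0,0.8],
  [0,0,0,-10,-50,0,0.8],
  [0,0,0,-10,0,0,0.8],
])

```text
time_s: 9.25
ee_pos: [539.3, 22.9, 310.9]
ee_rot: [-180.0, 0.0, -4.6]
force: [0.2, 0.2, -0.4]
gripper_width: 73.0
gripper_force: 0.0
```

```bash
python3 - <<'E'
from h import *
shot('side','s2')
s,g=shot('wrist','w4'); print(s['ee_pos'],s['ee_rot'],s['qvel'].round(1))
E
```

```text
[537.99898826  21.23376156 311.1924533 ] [ 1.79963461e+02  7.78446755e-02 -4.66107845e+00] [-2.4  0.7 -1.5 -0.7 -0.2 -0.4]
```

View pics/w4.png

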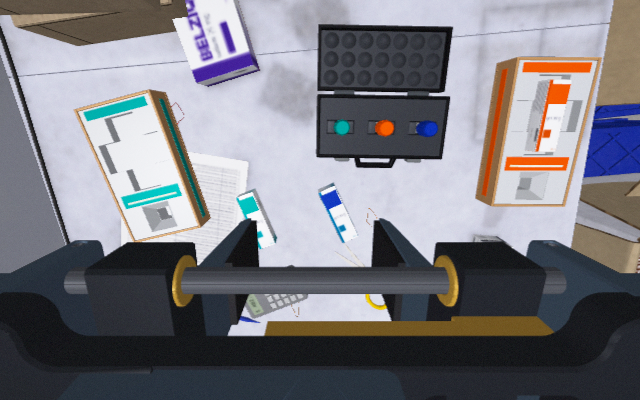

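The orange carton lies in its pocket at (549,115). The teal mailer is at (143,165) with its well at (160,217), the teal carton at (256,220), and the caps at (342,127), (385,127), (428,128).

```bash
python3 - <<'E'
from h import *
im=cv2.imread('pics/w4.png')[80:250,70:285]
cv2.imwrite('pics/c4.png',cv2.resize(im,None,fx=3.5,fy=3.5,interpolation=cv2.INTER_CUBIC))
E
```

```text
(no output)
```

View pics/c4.png

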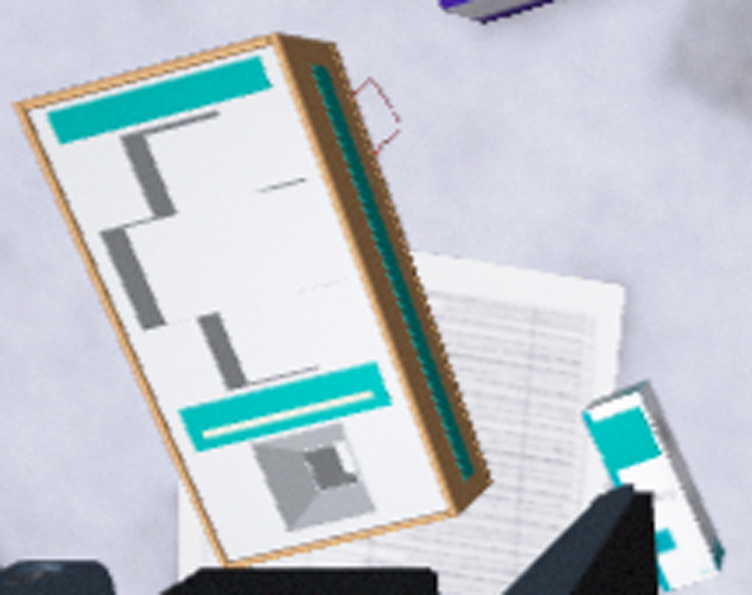

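```bash
python3 - <<'E'
from h import *
a=(3.5,(70,80))
p=P('w4',[(15,103),(277,34),(455,516),(228,566)],*a,48);d=p[0]+p[1]-p[2]-p[3];l=p[0]-p[1]
u=d/np.linalg.norm(d);m=p.mean(0)
print('mailer',m,ang(d),ang(l)-90,ang(p[3]-p[2])-90,np.linalg.norm(d)/2,np.linalg.norm(l),np.linalg.norm(p[3]-p[2]))
print('pocket',m+29*u,'well',m-74*u)
print('wellmouth',P('w4',[(253,443),(341,424),(376,510),(290,531)],*a,46).mean(0))
p=P('w4',[(122,137),(217,114)],*a,46);print('pocket TL,TR',p,'pred TL',m+85*u+22*np.array([-u[1],u[0]]))
p=P('w4',[(583,411),(640,383)],*a,26);print('carton end',p,p.mean(0)-49.5*np.array([np.cos(.268),np.sin(.268)]))
a=(1,(0,0));print('caps',P('w4',[(342,127),(385,127),(428,128)],*a,77))
c=P('w4',[(499,56),(600,58),(478,204)],*a,48);print(c)
e=P('w4',[(541,79),(569,81),(560,152),(534,151)],*a,56);print('orange carton',e.mean(0),ang(e[0]+e[1]-e[2]-e[3]))
E
```

```text
mailer [559.825 282.35 ] 9.12 8.709999999999994 8.209999999999994 211.93046619115435 114.2177744486383 110.63403635409855
pocket [588.45821215 286.94773442] well [486.7609414  270.61785009]
wellmouth [486.    271.425]
pocket TL,TR [[639.3 317.2]
 [645.  275.7]] pred TL [640.26199571 317.54786529]
carton end [[502.1 151.3]
 [513.2 122.9]] [459.91702965 123.99223355]
caps [[ 601.2  -22. ]
 [ 596.5  -80.3]
 [ 590.3 -138.6]]
[[ 676.7 -244. ]
 [ 662.9 -382.4]
 [ 465.9 -230.6]]
orange carton [ 590.125 -319.875] 1.43
```

step_arm([
  [0,0,-10,0,0,0,0.8],
  [0,0,-10,0,0,0,0.8],
  [0,0,0,-16.2,-40,45,0.8],
  [0,0,0,-16.2,-40,45,0.8],
  [0,0,0,-16.2,-40.2,45,0.8],
  [0,0,0,0,0,50,0.8],
  [0,0,0,0,0,50,0.8],
  [0,0,0,0,0,30,0.8],
])

```text
time_s: 10.35
ee_pos: [460.8, 121.8, 44.0]
ee_rot: [180.0, 0.1, 15.1]
force: [0.8, 0.1, 0.1]
gripper_width: 73.0
gripper_force: 0.0
```

step_arm([
  [0,0,0,-0.5,-1,22,0.8],
  [0,0,0,0,0,14,0.8],
  [0,0,0,0,0,2,0.8],
  [0,0,0,0,0,0,0],
  [0,0,0,0,0,0,0],
  [0,0,0,0,0,0,0],
  [0,0,0,0,0,0,0],
  [0,0,0,0,0,0,0],
])

```text
time_s: 11.35
ee_pos: [460.8, 124.3, 8.4]
ee_rot: [180.0, -0.0, 15.2]
force: [-0.2, 0.6, 2.2]
gripper_width: 30.9
gripper_force: 20.0
```

step_arm([
  [0,0,0,0,0,-10,0],
  [0,0,0,0,0,-50,0],
  [0,0,6.4,0,0,-50,0],
  [0,0,0,40,-37,-10,0],
  [0,0,0,40,-37,0,0],
  [0,0,0,40,-37,0,0],
  [0,0,0,32,-30,0,0],
  [0,0,0,0,0,0,0],
])

```text
time_s: 12.35
ee_pos: [590.6, 289.0, 127.8]
ee_rot: [-180.0, -0.1, 8.9]
force: [-0.3, -1.0, -0.6]
gripper_width: 30.6
gripper_force: 20.0
```

step_arm([
  [0,0,0,0,0,20,0],
  [0,0,0,0,0,20,0],
  [0,0,0,0,0,0,0],
  [0,0,0,0,0,0,0],
  [0,0,0,0,0,0,0],
  [0,0,0,0,0,0,0],
  [0,0,0,0,0,0,0],
  [0,0,0,0,0,0,0],
])

```text
time_s: 13.35
ee_pos: [589.4, 286.7, 88.2]
ee_rot: [180.0, -0.0, 8.8]
force: [0.2, -0.2, 0.4]
gripper_width: 30.9
gripper_force: 20.0
```

Right on target. Lower 49 mm, open, retreat.

step_arm([
  [0,0,0,0,0,20,0],
  [0,0,0,0,0,15,0],
  [0,0,0,0,0,8,0],
  [0,0,0,0,0,4,0],
  [0,0,0,0,0,2,0],
  [0,0,0,0,0,0,0],
  [0,0,0,0,0,0,0],
  [0,0,0,0,0,0,0],
])

```text
time_s: 14.35
ee_pos: [589.5, 286.8, 39.5]
ee_rot: [-180.0, -0.0, 8.8]
force: [-0.0, 0.3, -0.7]
gripper_width: 30.8
gripper_force: 20.0
```

step_arm([
  [0,0,0,0,0,1,0],
  [0,0,0,0,0,0,0.52],
  [0,0,0,0,0,0,0.52],
  [0,0,0,0,0,0,0.52],
  [0,0,0,0,0,0,0.52],
  [0,0,0,0,0,-20,0.52],
  [0,0,0,0,0,-50,0.52],
  [0,0,0,0,0,-50,0.52],
])

```text
time_s: 15.35
ee_pos: [589.1, 286.6, 159.1]
ee_rot: [180.0, 0.1, 8.8]
force: [0.1, 1.5, 0.3]
gripper_width: 47.3
gripper_force: 0.0
```

step_arm([
  [0,0,0,-14,40,-26,0.6],
  [0,0,0,-14,40,-26,0.6],
  [0,0,0,-14,40,-26,0.6],
  [0,0,0,-14,40,-26,0.6],
  [0,0,0,-14,40,-26,0.6],
  [0,0,0,-14,40,-26,0.6],
  [0,0,0,-8,36,0,0.6],
  [0,0,0,0,0,0,0.6],
])

```text
time_s: 16.35
ee_pos: [540.2, -2.1, 314.7]
ee_rot: [180.0, -0.0, 8.6]
force: [0.2, 0.7, -0.8]
gripper_width: 54.6
gripper_force: 0.0
```

```bash
python3 - <<'E'
from h import *
s,g=shot('wrist','w5a');s,g=shot('wrist','w5'); print(s['ee_pos'],s['ee_rot'],s['qvel'].round(1))
E
```

```text
[540.28456085  -0.75439271 314.26470785] [-1.79980187e+02 -1.40320993e-02  8.65194776e+00] [ 1.8  0.6  0.   0.6 -0.1  0.2]
```

View pics/w5.png

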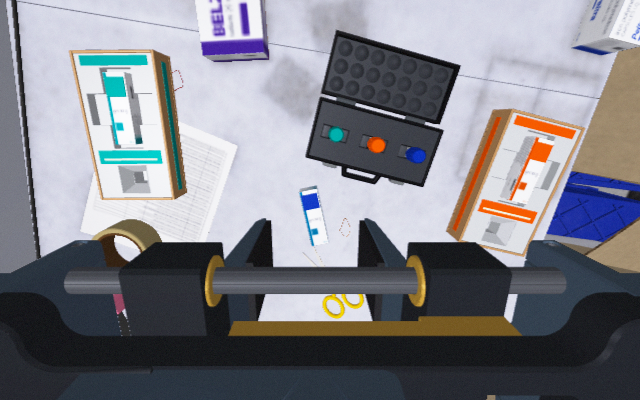

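Both cartons are aligned in their pockets, teal at (122,105) and orange at (532,170). The caps are at (336,134), (377,145) and (416,155), so I'll take their centroids by colour.

```bash
python3 - <<'E'
from h import *
im=cv2.imread('pics/w5.png');hsv=cv2.cvtColor(im,cv2.COLOR_BGR2HSV)
for n,(u,v) in dict(teal=(336,134),orange=(377,145),blue=(416,155)).items():
    h0=int(hsv[v,u,0]);sub=hsv[v-14:v+15,u-14:u+15].astype(int)
    m=((abs(sub[...,0]-h0)<12)&(sub[...,1]>110)).astype(np.uint8)
    M=cv2.moments(m,True);x=u-14+M['m10']/M['m00'];y=v-14+M['m01']/M['m00']
    print(n,m.sum(),x,y,[pt('w5',x,y,z) for z in (62,77)],'eqdia px',np.sqrt(m.sum()*4/np.pi))
E
```

```text
teal 214 335.4859813084112 133.86915887850466 [array([600.9, -22.4,  62. ]), array([601.5, -21.2,  77. ])] eqdia px 16.50676414605009
orange 246 375.8780487804878 144.4878048780488 [array([594.9, -82.5,  62. ]), array([595.7, -79.2,  77. ])] eqdia px 17.697935698969246
blue 280 415.325 154.8357142857143 [array([ 589. , -142.4,   62. ]), array([ 590., -137.,   77.])] eqdia px 18.881394877652593
```

step_arm([
  [0,0,-9.5,0,0,0,0.6],
  [0,0,-9.5,0,0,0,0.6],
  [0,0,-9.5,0,0,0,0.6],
  [0,0,-9.5,0,0,0,0.6],
  [0,0,-9.5,0,0,0,0.6],
  [0,0,-9.5,0,0,0,0.6],
  [0,0,-9.5,0,0,0,0.6],
  [0,0,-9.5,0,0,0,0.6],
])

```text
time_s: 17.45
ee_pos: [540.5, 1.4, 313.7]
ee_rot: [-179.9, -0.0, 85.2]
force: [0.1, 0.0, 0.3]
gripper_width: 54.9
gripper_force: 0.0
```

step_arm([
  [0,0,0,-25,21,45,0.6],
  [0,0,0,-25,21,45,0.6],
  [0,0,0,-25,20.5,45,0.6],
  [0,0,0,0,0,45,0.6],
  [0,0,0,0,0,14,0.6],
  [0,0,0,0,0,0,0.6],
  [0,0,0,0,0,0,0.6],
  [0,0,0,0,0,0,0.6],
])

```text
time_s: 18.45
ee_pos: [597.0, -80.3, 122.2]
ee_rot: [179.8, 0.0, 84.8]
force: [-0.3, -0.0, 0.7]
gripper_width: 54.8
gripper_force: 0.0
```

step_arm([
  [0,0,0,-1,-1.5,25,0.6],
  [0,0,0,0,0,25,0.6],
  [0,0,0,0,0,15,0.6],
  [0,0,0,0,0,5,0.6],
  [0,0,0,0,0,0,0.6],
  [0,0,0,0,0,0,0],
  [0,0,0,0,0,0,0],
  [0,0,0,0,0,0,0],
], force=40)

```text
time_s: 19.45
ee_pos: [594.5, -81.4, 50.6]
ee_rot: [180.0, 0.0, 84.8]
force: [-0.5, -0.5, -0.7]
gripper_width: 28.0
gripper_force: 0.0
```

step_arm([
  [0,0,0,0,0,0,0],
  [0,0,0,0,0,0,0],
  [0,0,0,0,0,0,0],
  [0,0,0,0,0,-4,0],
  [0,0,0,0,0,-6,0],
  [0,0,0,0,0,-8,0],
  [0,0,0,0,0,-8,0],
  [0,0,0,0,0,-8,0],
])

```text
time_s: 20.45
ee_pos: [594.1, -81.3, 84.7]
ee_rot: [-180.0, 0.0, 84.8]
force: [-0.3, 0.2, -7.0]
gripper_width: 20.2
gripper_force: 40.0
```

step_arm([
  [0,0,0,0,0,-8,0],
  [0,0,0,0,0,-10,0],
  [0,0,0,0,0,-15,0],
  [0,0,0,0,0,-25,0],
  [0,0,0,0,0,-25,0],
  [0,0,0,0,0,0,0],
  [0,0,0,0,0,0,0],
  [0,0,0,0,0,0,0],
])

```text
time_s: 21.45
ee_pos: [593.6, -81.2, 166.0]
ee_rot: [-179.9, -0.0, 84.8]
force: [0.3, -0.1, 0.3]
gripper_width: 19.7
gripper_force: 40.0
```

```bash
python3 - <<'E'
from h import *
a=(1,(0,0)) 
# well check from w5, pocket orientation
for n,c in dict(o=[(481,216),(502,209),(517,233),(495,245)],t=[(120,167),(148,165),(150,193),(122,194)]).items(): print(n,P('w5',c,*a,46).mean(0))
shot('side','s6')
im=cv2.imread('pics/s6.png');cv2.imwrite('pics/s6c.png',cv2.resize(im[120:330,300:520],None,fx=2.7,fy=2.7,interpolation=cv2.INTER_CUBIC))
E
```

```text
o [ 496.525 -309.7  ]
t [485.325 271.175]
```

View pics/s6c.png

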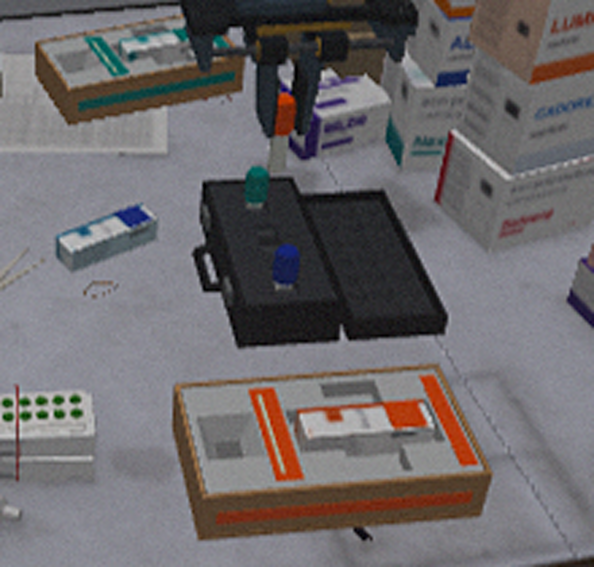

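step_arm([
  [0,0,0,-40,-14,0,0],
  [0,0,0,-40,-14,0,0],
  [0,0,0,-40,-14,0,0],
  [0,0,0,-40,-14,0,0],
  [0,0,0,-40,-14,0,0],
  [0,0,0,-38.7,-13.8,0,0],
  [0,0,0,0,0,0,0],
  [0,0,0,0,0,20,0],
])

```text
time_s: 22.5
ee_pos: [489.9, -311.8, 147.8]
ee_rot: [179.8, 0.0, 84.7]
force: [0.1, 0.6, -1.0]
gripper_width: 20.1
gripper_force: 40.0
```

step_arm([
  [0,0,0,0,0,20,0],
  [0,0,0,0,0,10,0],
  [0,0,0,0,0,0,0],
  [0,0,0,0,0,0,0],
  [0,0,0,0,0,0,0],
  [0,0,0,0,0,0,0],
  [0,0,0,0,0,0,0],
  [0,0,0,0,0,0,0],
])

```text
time_s: 23.5
ee_pos: [489.1, -311.4, 117.3]
ee_rot: [180.0, 0.0, 84.8]
force: [0.5, -1.2, -0.7]
gripper_width: 19.7
gripper_force: 40.0
```

```bash
python3 - <<'E'
from h import *
s,g=shot('wrist','w7'); print(s['ee_pos'],s['ee_rot'])
im=g['image'];cv2.imwrite('pics/w7c.png',im)
E
```

```text
[ 489.12051324 -311.42636873  117.28572605] [1.79990851e+02 7.59951728e-03 8.47675249e+01]
```

View pics/w7c.png

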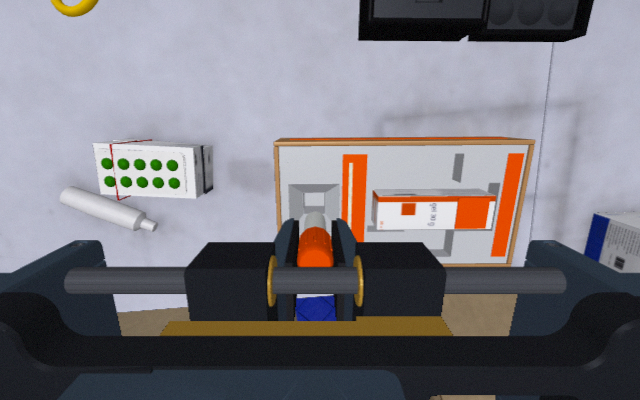

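```bash
python3 - <<'E'
from h import *
a=(1,(0,0))
p=P('w7',[(289,184),(339,184)],*a,46);print(p, p.mean(0)+22*np.array([-.087,-.996]))
c=P('w7',[(276,146),(533,145)],*a,48);print(c,ang(c[1]-c[0]),np.linalg.norm(c[1]-c[0]))
u=(c[1]-c[0])/np.linalg.norm(c[1]-c[0]);m=c.mean(0)+58*np.array([u[1],-u[0]]);print(m,m-74*u)
E
```

```text
[[ 469.9 -287.3]
 [ 512.6 -291.2]] [ 489.336 -311.162]
[[ 463.2 -254.2]
 [ 673.1 -272.7]] -5.04 210.71369200884885
[ 563.05778226 -321.2260272 ] [ 489.34354067 -314.72905974]
```

step_arm([
  [0,0,0,0,0,15,0],
  [0,0,0,0,0,12,0],
  [0,0,0,0,0,8,0],
  [0,0,0,0,0,6,0],
  [0,0,0,0,0,5,0],
  [0,0,0,0,0,4,0],
  [0,0,0,0,0,0,0],
  [0,0,0,0,0,0,0],
])

```text
time_s: 24.55
ee_pos: [489.3, -311.5, 67.4]
ee_rot: [180.0, 0.0, 84.8]
force: [0.1, 0.0, -0.1]
gripper_width: 19.7
gripper_force: 40.0
```

step_arm([
  [0,0,0,0,0,4,0],
  [0,0,0,0,0,4,0],
  [0,0,0,0,0,3,0],
  [0,0,0,0,0,2,0],
  [0,0,0,0,0,2,0],
  [0,0,0,0,0,0,0],
  [0,0,0,0,0,0,0],
  [0,0,0,0,0,0,0],
])

```text
time_s: 25.55
ee_pos: [489.2, -311.5, 52.3]
ee_rot: [180.0, 0.0, 84.8]
force: [-0.3, -0.5, 0.6]
gripper_width: 20.1
gripper_force: 40.0
```

step_arm([
  [0,0,0,0,0,1,0],
  [0,0,0,0,0,0,0],
  [0,0,0,0,0,0,0.5],
  [0,0,0,0,0,0,0.5],
  [0,0,0,0,0,0,0.5],
  [0,0,0,0,0,-20,0.5],
  [0,0,0,0,0,-50,0.5],
  [0,0,0,0,0,-50,0.5],
])

```text
time_s: 26.55
ee_pos: [488.9, -311.2, 172.2]
ee_rot: [-180.0, -0.0, 84.8]
force: [0.2, -0.5, 0.4]
gripper_width: 45.7
gripper_force: 0.0
```

step_arm([
  [0,0,0,49.7,14.2,0,0.5],
  [0,0,0,49.7,14.2,0,0.5],
  [0,0,0,49.7,14.2,0,0.5],
  [0,0,0,49.7,14.2,0,0.5],
  [0,0,0,49.7,14.2,0,0.5],
  [0,0,0,49.7,14.4,0,0.5],
  [0,0,0,0,0,20,0.5],
  [0,0,0,0,0,30,0.5],
])

```text
time_s: 27.55
ee_pos: [602.3, -21.3, 121.4]
ee_rot: [179.8, 0.0, 84.9]
force: [0.4, -0.4, 0.2]
gripper_width: 45.6
gripper_force: 0.0
```

step_arm([
  [0,0,0,0,0,0,0.5],
  [0,0,0,0,0,0,0.5],
  [0,0,0,0,0,0,0.5],
  [0,0,0,0,0,0,0.5],
  [0,0,0,0,0,0,0.5],
  [0,0,0,0,0,0,0.5],
  [0,0,0,0,0,0,0.5],
  [0,0,0,0,0,0,0.5],
])

```text
time_s: 28.55
ee_pos: [601.3, -22.2, 121.1]
ee_rot: [-180.0, 0.0, 84.8]
force: [1.1, 0.1, 0.2]
gripper_width: 45.6
gripper_force: 0.0
```

step_arm([
  [0,0,0,0,0,25,0.5],
  [0,0,0,0,0,25,0.5],
  [0,0,0,0,0,15,0.5],
  [0,0,0,0,0,5,0.5],
  [0,0,0,0,0,0,0.5],
  [0,0,0,0,0,0,0],
  [0,0,0,0,0,0,0],
  [0,0,0,0,0,0,0],
])

```text
time_s: 29.55
ee_pos: [600.7, -22.2, 51.7]
ee_rot: [-179.9, 0.0, 84.8]
force: [-2.2, 0.1, 4.1]
gripper_width: 19.8
gripper_force: 40.0
```

step_arm([
  [0,0,0,0,0,0,0],
  [0,0,0,0,0,0,0],
  [0,0,0,0,0,0,0],
  [0,0,0,0,0,-4,0],
  [0,0,0,0,0,-6,0],
  [0,0,0,0,0,-8,0],
  [0,0,0,0,0,-8,0],
  [0,0,0,0,0,-8,0],
])

```text
time_s: 30.55
ee_pos: [601.3, -22.3, 85.8]
ee_rot: [180.0, 0.0, 84.8]
force: [-0.1, -0.1, -7.3]
gripper_width: 20.0
gripper_force: 40.0
```

step_arm([
  [0,0,0,0,0,-8,0],
  [0,0,0,0,0,-10,0],
  [0,0,0,0,0,-15,0],
  [0,0,0,0,0,-25,0],
  [0,0,0,0,0,-25,0],
  [0,0,0,0,0,0,0],
  [0,0,0,0,0,0,0],
  [0,0,0,0,0,0,0],
])

```text
time_s: 31.55
ee_pos: [600.6, -22.2, 167.0]
ee_rot: [-179.9, 0.0, 84.8]
force: [-0.4, -0.1, -0.7]
gripper_width: 20.1
gripper_force: 40.0
```

step_arm([
  [0,0,0,47,-23.4,0,0],
  [0,0,0,47,-23.4,0,0],
  [0,0,0,47,-23.4,0,0],
  [0,0,0,47,-23.4,0,0],
  [0,0,0,47,-23.4,0,0],
  [0,0,0,46.8,-23.3,0,0],
  [0,0,0,0,0,0,0],
  [0,0,0,0,0,20,0],
])

```text
time_s: 32.55
ee_pos: [488.1, 271.5, 148.5]
ee_rot: [179.9, -0.0, 84.8]
force: [0.0, 0.3, -0.7]
gripper_width: 19.8
gripper_force: 40.0
```

step_arm([
  [0,0,0,0,0,20,0],
  [0,0,0,0,0,10,0],
  [0,0,0,0,0,0,0],
  [0,0,0,0,0,0,0],
  [0,0,0,0,0,0,0],
  [0,0,0,0,0,0,0],
  [0,0,0,0,0,0,0],
  [0,0,0,0,0,0,0],
])

```text
time_s: 33.55
ee_pos: [487.3, 271.2, 118.2]
ee_rot: [180.0, 0.0, 84.8]
force: [-0.4, -0.9, -0.2]
gripper_width: 19.7
gripper_force: 40.0
```

```bash
python3 - <<'E'
from h import *
s,g=shot('wrist','w8'); print(s['ee_pos'],s['ee_rot'])
E
```

```text
[487.31053236 271.22248714 118.23030883] [1.79990364e+02 1.45127803e-03 8.47747833e+01]
```

View pics/w8.png

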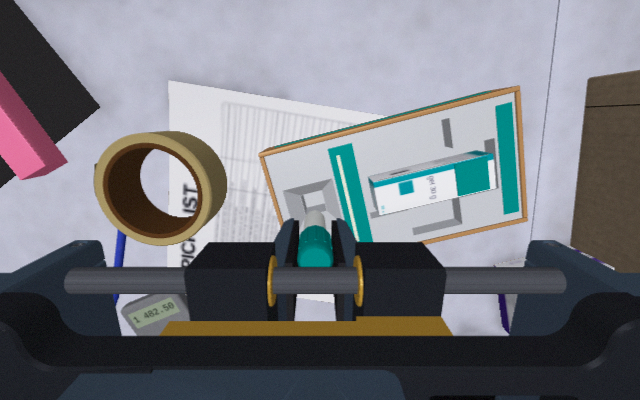

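The logger hangs over the well; its mouth's far edge runs (283,193)–(333,181). I'll check the centre.

```bash
python3 - <<'E'
from h import *
a=(1,(0,0));t=np.radians(8.8)
p=P('w8',[(283,193),(333,181)],*a,46);print(p,ang(p[1]-p[0]),p.mean(0)+22*np.array([np.sin(t),-np.cos(t)]))
c=P('w8',[(262,154),(519,87)],*a,48);print(c,ang(c[1]-c[0]),np.linalg.norm(c[1]-c[0]));u=(c[1]-c[0])/np.linalg.norm(c[1]-c[0]);print(c.mean(0)+58*np.array([u[1],-u[0]])-74*u)
E
```

```text
[[461.9 287.7]
 [505.9 294.3]] 8.53 [487.2656884  269.25897561]
[[448.9 323. ]
 [656.1 356.2]] 9.1 209.84298892267051
[488.60842054 270.62271334]
```

step_arm([
  [0,0,0,-0.8,0,15,0],
  [0,0,0,0,0,12,0],
  [0,0,0,0,0,8,0],
  [0,0,0,0,0,6,0],
  [0,0,0,0,0,5,0],
  [0,0,0,0,0,4,0],
  [0,0,0,0,0,0,0],
  [0,0,0,0,0,0,0],
])

```text
time_s: 34.6
ee_pos: [487.4, 270.5, 68.4]
ee_rot: [180.0, -0.0, 84.8]
force: [1.1, -0.2, -0.7]
gripper_width: 19.8
gripper_force: 40.0
```

step_arm([
  [0,0,0,0,0,4,0],
  [0,0,0,0,0,4,0],
  [0,0,0,0,0,3,0],
  [0,0,0,0,0,2,0],
  [0,0,0,0,0,2,0],
  [0,0,0,0,0,0,0],
  [0,0,0,0,0,0,0],
  [0,0,0,0,0,0,0],
])

```text
time_s: 35.6
ee_pos: [487.3, 270.4, 53.3]
ee_rot: [180.0, -0.0, 84.8]
force: [0.1, -0.0, 0.6]
gripper_width: 20.1
gripper_force: 40.0
```

step_arm([
  [0,0,0,0,0,1,0],
  [0,0,0,0,0,0,0],
  [0,0,0,0,0,0,0.5],
  [0,0,0,0,0,0,0.5],
  [0,0,0,0,0,0,0.5],
  [0,0,0,0,0,-20,0.5],
  [0,0,0,0,0,-50,0.5],
  [0,0,0,0,0,-50,0.5],
])

```text
time_s: 36.6
ee_pos: [486.9, 270.3, 173.2]
ee_rot: [-180.0, 0.0, 84.8]
force: [0.5, 0.3, -1.0]
gripper_width: 45.4
gripper_force: 0.0
```

step_arm([
  [0,0,0,-40,0,-40,0.5],
  [0,0,0,-40,0,-40,0.5],
  [0,0,0,-40,0,-40,0.5],
  [0,0,0,-40,0,-20,0.5],
  [0,0,0,-40,0,0,0.5],
  [0,0,0,0,0,0,0.5],
  [0,0,0,0,0,0,0.5],
  [0,0,0,0,0,0,0.5],
])

```text
time_s: 37.6
ee_pos: [469.0, 72.2, 311.8]
ee_rot: [-180.0, -0.0, 84.8]
force: [0.5, -0.1, 0.0]
gripper_width: 45.4
gripper_force: 0.0
```

```bash
python3 - <<'E'
from h import *
s,g=shot('side','s9'); print(s['time_s'],s['ee_pos'])
im=g['image'][110:330,290:510];cv2.imwrite('pics/s9c.png',cv2.resize(im,None,fx=2.7,fy=2.7,interpolation=cv2.INTER_CUBIC))
E
```

```text
37.6 [469.01924428  72.1512037  311.8381398 ]
```

View pics/s9c.png

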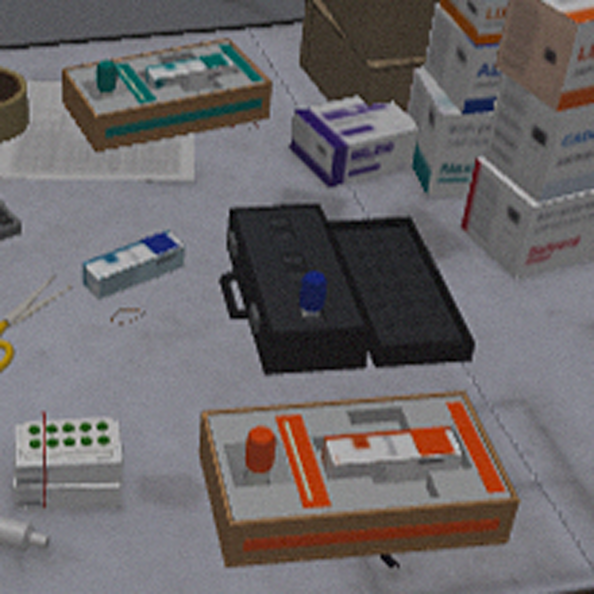

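Both loggers stand with only their caps above the foam (orange (261,449), teal (107,76) in the crop). Both cartons lie flat, and the blue carton and logger are where they started. The arm is clear, so I'm handing in.

```bash
python3 -c "
from workcell import *
print(job_done())"
```

```text
the job is handed in; nothing more can be done
None
```

I packed both mailers (carton first, then logger, by colour), left the blue carton and logger in place, and handed the job in at about 38 s of the 109 s allowed; the hand-in returned no verdict.

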